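# Pull the clogged filter from the glass-grinding dust unit and show it

### The arm

A 6-joint arm with a two-finger parallel gripper is mounted at the origin on the work surface. World frame = base frame: x ahead of the robot, y to its left, z up, the work surface at z = 0. Lengths are in m, angles in degrees, forces in N, time in s.
With the tool pointing down it reaches from about 0.4 to 0.925 m from the base axis. Payload 3.4 kg.
Tool frame: the origin (TCP) lies between the finger pads; the fingertips stand 17 mm ahead of it and the grasp point (between the pads) lies 2 mm behind it (env.finger_overhang is the z of the fingertips in the tool frame, in m); z points along the fingers, y is the direction in which the jaws open and shut (so a half turn about z gives the same grasp; the last joint's range is limited). The gripper opens to 85 mm and grips with 20 to 120 N. Pads are 22 mm wide; open, the fingers measure 114 mm over their backs; the gripper's body (76 mm by 85 mm) begins 54 mm behind the grasp point. The pads swing forward as they close: fully open they stand 13 mm farther back than shut.
Start: joints at [-69.013, 17.578, 86.31, -0, 76.112, -4.211], TCP at [0.245, -0.52, 0.248] pointing down, gripper open.
Joint ranges: [-179.03, 179.03], [-60, 130.46], [8.19, 133.38], [-81.62, 261.62], [5.75, 156.47], [-153.77, 153.77]. Speed limits (degrees/s): [147.25, 147.25, 180, 180, 180, 180].

### API

Orientations are given as a 3x3 rotation matrix whose columns are the frame's x, y, z axes.
In Python, from rig import env gives the robot as it stands.
- The arm moves only by the shell command python3 -m handwheel 'ROWS' [FORCE]. ROWS is JSON, a list of rows, each an object with "dp": the shift along the tool's x, y, z as a fraction of full scale, a list of three; "twist": the turn about the tool's z as a fraction of full scale; "hand": the opening, from 0 (shut) to 1 (fully open). A call has 1 to 8 rows; each row is the pose to reach, as a shift and turn from the pose commanded when the call began, along the tool's axes at that moment; what a row does not reach only later rows make up. Full scale, the value 1, is 200 mm for a shift and 30 degrees for a turn. A row lasts 1/8 s, in which the tool goes at most 62.5 mm and 10.7 degrees, less where a joint would pass 70% of its speed; a pose out of reach is approached as far as the arm can. A call with a number of a shift or a turn outside -1 to 1 is refused whole. A call with a gripper value outside its range is refused whole. The fingers move at their own pace and stop on an object; FORCE is the grip in N (left out, the last holds). Time passes only in rows, so rows that repeat a pose let the fingers close. It gives the time, the measured TCP pose, the force and the opening at its end, in the units of the state.
- env.state(): the state, without advancing time (a new reading comes with each control period).
- env.camera(name): name is "side" or "top" or "wrist"; returns the picture (480x640x3 uint8, red, green, blue); there is no depth.
- env.get_calibration(name): a dict with "fx", "fy", "cx", "cy" (pixels), "k1" (the pictures are not rectified: a ray, as slopes to the right and down, at radius r is drawn at 1 + k1 r^2 times it, then the intrinsics apply), "world_to_cam" (4x4, takes a point from world to camera coordinates). Camera axes: x right, y down, z forward; pixel columns grow to the right and rows downward; lengths in m; the calibration is good to about 2 mm. A picture is of the moment at which its call begins: read the wrist's pose just before it. get_calibration takes no time and is no camera call; for the wrist camera it gives the pose at the moment of the call.
- env.close_job(): hands the job in, once; it reports no verdict.
The state is a dict: "time_s": time; "qpos": joint angles; "joint_vel": joint speeds; "tau": joint torques, N m; "ee_pos": TCP position; "tcp_rot": TCP orientation; "contact_force": force on the tool from outside, world axes, zero at the start; "wrist_torque": the same for the moment, N m; "gripper_width": finger opening in m.
Only numpy, scipy, OpenCV 4.12 (cv2) and the standard library are available. Lean on these libraries where they do the work, as an engineer would, in place of code of your own. Each camera call takes 0.05 s, during which the arm holds its last target. There are 200 camera calls.

### The job

One of the two dust filter units carries a red lamp: its filter is clogged. Lift that unit's yellow flap by its bar until it stands open and leave it open, draw the filter plate straight up out of the box, and finish holding it still in the gripper over the middle of the dust tray: upright, its wide side running along the tray's length, its lower edge about 6 cm above the bench and touching nothing. Keep the green-lamp unit shut, and do not disturb its filter, the tumblers or the jar.

Things in the scene. Friction and masses are not known exactly. Their poses are not given: they have to be found in the camera images.
- box_a: Filter unit on the robot's left (+y), fixed: grey open-topped chamber 130 x 130 mm, 110 high, walls and floor 5, with a blue blower block (50 x 130 x 110 mm) joined behind (+x). Origin: centre of the chamber's underside; z up, +x to the blower, -x to the flap's bar. Guide ribs on its y walls (12 mm out, up to 60 mm above the bench) keep the plate standing across the middle in a 17 mm slot.
- flap_a (a joint): Angle of the yellow cover flap (130 x 130 x 6 mm, 0.2 kg) of box_a: 0 = shut on the rim, 1.75 rad = fully open, just past upright; starts at 0 to 0.1. Its bar rises and swings towards the box's +x; the hinge is stiff (0.3 N m friction, about 3 N at the bar) and the flap stays wherever it is left.
- flap_a_bar (a point): Middle of flap_a's handle: round steel bar 10 mm thick, parallel to the box's y, 68 mm free between its two arms, 40 mm out from the flap's free edge, free space all round and below. Flap shut: 105 mm from the box origin to the box's -x, 113.5 mm above the bench.
- flap_a_hinge (a point): Middle of flap_a's hinge line: at the box's x = +65 mm, y = 0, 110.5 mm above the bench; it runs along the box's y. When shut, the bar's centre lies 170 mm to the box's -x of it and 3 mm above it.
- plate_a: Loose filter plate hidden in box_a: black frame, grey pleats, orange top strip; 14 mm thick (own x), 112 wide (own y), 90 tall, about 0.15 kg, sturdy. Origin: centre of its underside, at first 5 mm above the bench; axes as the box's. Its top edge is 15 mm below the rim, with 50 mm free beside both broad faces. Slides straight up.
- box_b: Filter unit on the robot's right (-y), fixed: grey open-topped chamber 130 x 130 mm, 110 high, walls and floor 5, with a blue blower block (50 x 130 x 110 mm) joined behind (+x). Origin: centre of the chamber's underside; z up, +x to the blower, -x to the flap's bar. Guide ribs on its y walls (12 mm out, up to 60 mm above the bench) keep the plate standing across the middle in a 17 mm slot.
- flap_b (a joint): Angle of the yellow cover flap (130 x 130 x 6 mm, 0.2 kg) of box_b: 0 = shut on the rim, 1.75 rad = fully open, just past upright; starts at 0 to 0.1. Its bar rises and swings towards the box's +x; the hinge is stiff (0.3 N m friction, about 3 N at the bar) and the flap stays wherever it is left.
- flap_b_bar (a point): Middle of flap_b's handle: round steel bar 10 mm thick, parallel to the box's y, 68 mm free between its two arms, 40 mm out from the flap's free edge, free space all round and below. Flap shut: 105 mm from the box origin to the box's -x, 113.5 mm above the bench.
- flap_b_hinge (a point): Middle of flap_b's hinge line: at the box's x = +65 mm, y = 0, 110.5 mm above the bench; it runs along the box's y. When shut, the bar's centre lies 170 mm to the box's -x of it and 3 mm above it.
- plate_b: Loose filter plate hidden in box_b: black frame, grey pleats, orange top strip; 14 mm thick (own x), 112 wide (own y), 90 tall, about 0.15 kg, sturdy. Origin: centre of its underside, at first 5 mm above the bench; axes as the box's. Its top edge is 15 mm below the rim, with 50 mm free beside both broad faces. Slides straight up.
- lamp_red: Round red signal lamp, 38 mm across, 40 mm high, on top of the blower block of one of the two units (90 mm from that box's origin towards its +x, y = 0): the filter of the unit it sits on is clogged. Which unit has which lamp changes. Origin: centre of its underside, 110 mm above the bench. Fixed.
- lamp_green: Round green signal lamp, 38 mm across, 40 mm high, on top of the blower block of one of the two units (90 mm from that box's origin towards its +x, y = 0): the filter of the unit it sits on is fine. Which unit has which lamp changes. Origin: centre of its underside, 110 mm above the bench. Fixed.
- tray: Low aluminium dust tray fixed on the bench between the units, 80 mm (own x) by 150 mm long (own y), 15 mm high, walls 3 mm. Origin: centre of its underside.
- tumbler_green: Green glass tumbler, 68 mm across, 95 mm high, standing loose on the bench beyond the tray. Origin: centre of its underside. To be left alone.
- tumbler_blue: Blue glass tumbler, 72 mm across, 80 mm high, standing loose on the bench beyond the tray. Origin: centre of its underside. To be left alone.
- jar: Closed jar, 66 mm across, 90 mm high, standing loose to the left of the left unit. Origin: centre of its underside. To be left alone.
There are look-alikes about, which are no part of the job. Several things look just like the tray: the one meant starts farthest to the robot's right.

How it is judged (in metres and radians):
On the way, in this order (a step that is already met when the one before it is completed fails the run):
1. the flap of the unit with the red lamp stands open (beyond 1.2 rad) (((horizontal distance between lamp_red and box_a below 0.15 m and value of joint flap_a above 1.2 rad) or (horizontal distance between lamp_red and box_b below 0.15 m and value of joint flap_b above 1.2 rad))), for 0.2 s.
2. the filter plate of that unit is drawn up out of its box (its lower edge above the rim) (((horizontal distance between lamp_red and box_a below 0.15 m and z of plate_a in the frame of box_a above 0.112 m and contact force between the fingers and plate_a above 0.5 N) or (horizontal distance between lamp_red and box_b below 0.15 m and z of plate_b in the frame of box_b above 0.112 m and contact force between the fingers and plate_b above 0.5 N))), for 0.1 s.
At the end, for the whole second after the job is handed in: Gripper holds the red-lamp unit's plate still: underside 30-100 mm above the bench, within 30 mm of the tray centre, upright within 0.2 rad, along the tray within 0.25 rad, not touching the tray. That flap open (over 1.0 rad), the other shut (under 0.25), other plate within 20 mm of its start (((horizontal distance between lamp_red and box_a below 0.15 m and contact force between the fingers and plate_a above 1 N and height (world z) of plate_a between 0.03 and 0.1 m and horizontal distance between plate_a and tray below 0.03 m and angle between plate_a's own z axis and vertical below 0.2 rad and angle between the y axis of plate_a and the y axis of tray, either way round below 0.25 rad and contact force between plate_a and tray below 0.2 N and linear speed of plate_a below 0.03 m/s and value of joint flap_a above 1 rad and value of joint flap_b below 0.25 rad and distance of plate_b from where it was at the start of the episode below 0.02 m) or (horizontal distance between lamp_red and box_b below 0.15 m and contact force between the fingers and plate_b above 1 N and height (world z) of plate_b between 0.03 and 0.1 m and horizontal distance between plate_b and tray below 0.03 m and angle between plate_b's own z axis and vertical below 0.2 rad and angle between the y axis of plate_b and the y axis of tray, either way round below 0.25 rad and contact force between plate_b and tray below 0.2 N and linear speed of plate_b below 0.03 m/s and value of joint flap_b above 1 rad and value of joint flap_a below 0.25 rad and distance of plate_a from where it was at the start of the episode below 0.02 m))); the arm keeps its last pose, push and grip.
It fails at once if the flap of the green-lamp unit is opened (beyond 0.25 rad) ((horizontal distance between lamp_red and box_a below 0.15 m and value of joint flap_b above 0.25 rad) or (horizontal distance between lamp_red and box_b below 0.15 m and value of joint flap_a above 0.25 rad)).
It fails at once if a tumbler or the jar is pushed more than 30 mm or tipped more than 0.5 rad (distance of any of tumbler_green, tumbler_blue, jar from where it was at the start of the episode above 0.03 m or angle between any of tumbler_green, tumbler_blue, jar's own z axis and vertical above 0.5 rad).
It also fails if it takes over 53 s, if anything falls off the work surface, if the arm or the gripper's body presses on something with over 40 N, if the wrist force passes 120 N, or if a joint passes its speed limit or range.

## Working session

There is one attempt and no reset: what is moved stays moved. The work goes in short steps, Python scripts to look and compute and a shell command to move; the robot and the scene stay as the last step left them, time stands still between calls to the robot, and variables do not carry over. Pictures are saved under pics/ and viewed, about 8 in all and at most 12, crops included, and the job is handed in when it is done.

```bash
ls; mkdir -p pics; python3 - <<'E'
from rig import env
import cv2
for n in("top","side"):
    cv2.imwrite(f"pics/{n}0.png",env.camera(n)[:,:,::-1]); print(n,env.get_calibration(n))
s=env.state();print(s)
E
```

```text
pics
top {'fx': 443.17635328158855, 'fy': 443.17635328158855, 'cx': 314.44305000943484, 'cy': 245.95101442089785, 'k1': -0.03768646651002276, 'world_to_cam': array([[ 0.01725965, -0.99971361,  0.0165774 ,  0.07250642],
       [-0.98968963, -0.01943965, -0.14190324,  0.49963362],
       [ 0.14218486, -0.01395728, -0.98974171,  0.91998394],
       [ 0.        ,  0.        ,  0.        ,  1.        ]])}
side {'fx': 569.4799952476691, 'fy': 569.4799952476691, 'cx': 325.08215891943297, 'cy': 238.5278949948915, 'k1': -0.03179203072870048, 'world_to_cam': array([[ 0.99536104, -0.09458394, -0.01761496, -0.48027099],
       [-0.07358913, -0.63052024, -0.77267643,  0.16628782],
       [ 0.06197619,  0.77038828, -0.63455563,  1.15443898],
       [ 0.        ,  0.        ,  0.        ,  1.        ]])}
{'time_s': 0.1, 'qpos': array([-6.90124696e+01,  1.76190474e+01,  8.63758676e+01,  5.63753513e-04,
        7.61113146e+01, -4.21058251e+00]), 'joint_vel': array([ 0.03975578, -0.08032843, -0.21829085,  0.00872932, -0.04243682,
        0.03909235]), 'tau': array([-4.21449240e-04, -4.58529174e+01, -2.52607191e+01, -2.99055882e-04,
        5.62975765e-03,  6.03858595e-06]), 'ee_pos': array([ 0.24458036, -0.51973601,  0.24746593]), 'tcp_rot': array([[ 9.04842133e-01,  4.25746739e-01, -6.55139451e-04],
       [ 4.25747218e-01, -9.04840482e-01,  1.73447589e-03],
       [ 1.45650757e-04, -1.84835066e-03, -9.99998281e-01]]), 'contact_force': array([0.00132432, 0.24744899, 0.6769997 ]), 'wrist_torque': array([0.03055257, 0.0110905 , 0.00928707]), 'gripper_width': 0.08541392807844586}
```

View pics/top0.png

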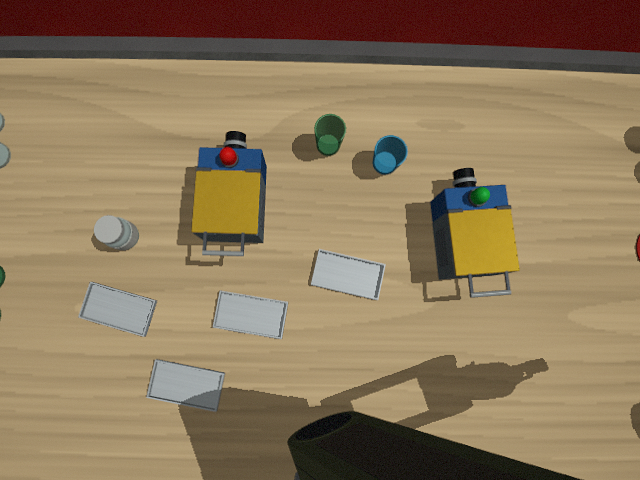

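View pics/side0.png

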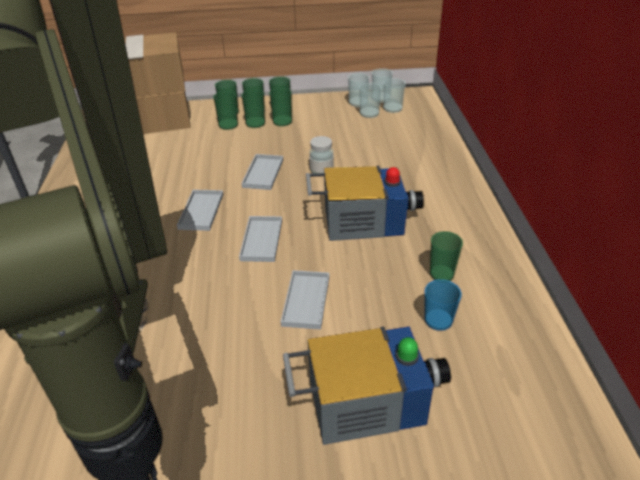

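Top view: the red lamp is at (229,156) on the left unit, box_a; the green lamp is at (480,195) on box_b. There are four tray-like things, at (118,309), (250,315), (186,385) and (347,275). The last is the farthest right (-y) and lies between the units, so it fits. I'll confirm it in an enlarged crop.

```bash
cat > h.py <<'E'
from rig import env
import numpy as np, cv2
def ray(name,uv,z,c=None):
    c=c or env.get_calibration(name)
    p=(np.array(uv,float)-[c["cx"],c["cy"]])/[c["fx"],c["fy"]]
    q=p.copy()
    for _ in range(20): q=p/(1+c["k1"]*(q@q))
    M=c["world_to_cam"];R=M[:3,:3];o=-R.T@M[:3,3];d=R.T@np.r_[q,1]
    return (o+d*(z-o[2])/d[2]).round(4)
def proj(name,P,c=None):
    c=c or env.get_calibration(name)
    X=c["world_to_cam"]@np.r_[P,1];q=X[:2]/X[2];q=q*(1+c["k1"]*(q@q))
    return (q*[c["fx"],c["fy"]]+[c["cx"],c["cy"]]).round(1)
E
python3 - <<'E'
import cv2
i=cv2.imread("pics/top0.png")[135:305,180:400]
cv2.imwrite("pics/c1.png",cv2.resize(i,None,fx=3.5,fy=3.5,interpolation=cv2.INTER_CUBIC))
E
```

```text
(no output)
```

View pics/c1.png

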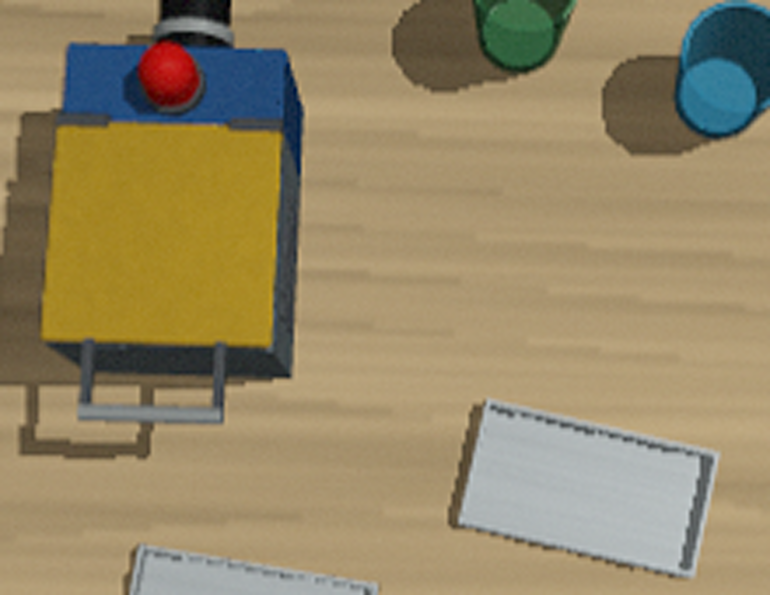

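The crop shows the right-hand tray with corners (488,402), (718,453), (692,577) and (455,525) in crop pixels. Box_a's bar ends are at (78,412) and (224,415).

```bash
python3 - <<'E'
from h import *
f=lambda u,z: ray("top",(u[0]/3.5+180-.36,u[1]/3.5+135-.36),z)
R=[f(u,.11)[:2] for u in((68,44),(288,52))]
ex=R[0]-R[1]; ya=np.degrees(np.arctan2(-ex[0],ex[1])); print("rear",R,np.linalg.norm(ex),ya)
F=[f(u,.1165) for u in((57,122),(282,132),(272,348),(42,342))]; print("flap",F)
for z in(.1135,.122,.13):print("bar",z,f((78,412),z),f((224,415),z))
T=[f(u,.015) for u in((488,402),(718,453),(692,577),(455,525))]; print("tray",T,np.mean(T,0))
d=T[0]-T[1]+T[3]-T[2]; print("yaw",np.degrees(np.arctan2(-d[0],d[1])),np.linalg.norm(d)/2)
print("lamp",f((170,75),.15)) 
for u in((330,128),(389,155)): print(ray("top",u,.09))
c=env.get_calibration("wrist");s=env.state()
T=np.eye(4);T[:3,:3]=s["tcp_rot"];T[:3,3]=s["ee_pos"];print("cam in tool",(np.linalg.inv(T)@np.linalg.inv(c["world_to_cam"])).round(3),c["fx"])
E
```

```text
rear [array([0.6872, 0.3228]), array([0.6849, 0.1938])] 0.12902050224673595 -1.021444431655335
flap [array([0.6376, 0.3247, 0.1165]), array([0.6342, 0.1948, 0.1165]), array([0.508 , 0.1959, 0.1165]), array([0.5089, 0.3258, 0.1165])]
bar 0.1135 [0.4699 0.3041 0.1135] [0.4698 0.2219 0.1135]
bar 0.122 [0.4688 0.302  0.122 ] [0.4687 0.2207 0.122 ]
bar 0.13 [0.4678 0.3001 0.13  ] [0.4677 0.2195 0.13  ]
tray [array([0.4934, 0.0711, 0.015 ]), array([ 0.4639, -0.0737,  0.015 ]), array([ 0.3864, -0.0572,  0.015 ]), array([0.4159, 0.0904, 0.015 ])] [0.4399  0.00765 0.015  ]
yaw -11.407873882064752 0.14914653867924657
lamp [0.6553 0.2544 0.15  ]
[0.7432 0.0539 0.09  ]
[ 0.6866 -0.071   0.09  ]
cam in tool [[-0.    -0.947 -0.32   0.082]
 [ 1.    -0.    -0.001  0.   ]
 [ 0.001 -0.32   0.947 -0.126]
 [ 0.     0.     0.     1.   ]] 382.80994118252977
```

```bash
cat >> h.py <<'E'
def plan(P,yaw=None):
    s=env.state();R=s["tcp_rot"];d=R.T@(np.array(P)-s["ee_pos"])/.2
    cy=np.degrees(np.arctan2(R[1,0],R[0,0]))
    print("t",round(s["time_s"],2),"pos",s["ee_pos"].round(4),"yaw",cy.round(2),"w",round(s["gripper_width"],4),"F",s["contact_force"].round(1),"dp",d.round(3),"tw",None if yaw is None else round((cy-yaw)/30,3))
E
python3 -c "
from h import *
plan([.46,-.2,.25],88.9);plan([.35,-.36,.25])"
```

```text
t 0.1 pos [ 0.2446 -0.5197  0.2475] yaw 25.2 w 0.0854 F [0.  0.2 0.7] dp [ 1.655 -0.988 -0.011] tw -2.123
t 0.1 pos [ 0.2446 -0.5197  0.2475] yaw 25.2 w 0.0854 F [0.  0.2 0.7] dp [ 0.817 -0.498 -0.012] tw None
```

```bash
python3 -m handwheel '[{"dp":[0.25,-0.15,0],"twist":-0.3,"hand":0.4},{"dp":[0.5,-0.3,0],"twist":-0.6,"hand":0.4},{"dp":[0.75,-0.45,0],"twist":-0.9,"hand":0.4},{"dp":[0.85,-0.5,0],"twist":-1,"hand":0.4}]' 30
python3 -c "
from h import *
plan([.46,-.18,.25],88.9)"
```

```text
time_s: 0.6
ee_pos: [0.3568, -0.3542, 0.2479]
tcp_rot: [[0.567, 0.824, -0.001], [0.824, -0.567, 0.002], [0.001, -0.002, -1.0]]
contact_force: [-0.3, -0.1, 0.8]
gripper_width: 0.0342
t 0.6 pos [ 0.3568 -0.3542  0.2479] yaw 55.49 w 0.0342 F [-0.3 -0.1  0.8] dp [ 1.01  -0.068 -0.009] tw -1.114
```

```bash
python3 -m handwheel '[{"dp":[0.25,0,0],"twist":-0.3,"hand":0.4},{"dp":[0.5,0,0],"twist":-0.6,"hand":0.4},{"dp":[0.75,-0.04,0],"twist":-0.9,"hand":0.4},{"dp":[1,-0.07,0],"twist":-1,"hand":0.4}]'
python3 -c "
from h import *
plan([.46,.02,.25],88.9);plan([.4695,.21,.25])"
```

```text
time_s: 1.1
ee_pos: [0.459, -0.1836, 0.2479]
tcp_rot: [[0.081, 0.997, -0.001], [0.997, -0.081, 0.0], [0.0, -0.001, -1.0]]
contact_force: [0.1, 0.5, -0.0]
gripper_width: 0.0344
t 1.1 pos [ 0.459  -0.1836  0.2479] yaw 85.34 w 0.0344 F [ 0.1  0.5 -0. ] dp [ 1.015 -0.078 -0.01 ] tw -0.119
t 1.1 pos [ 0.459  -0.1836  0.2479] yaw 85.34 w 0.0344 F [ 0.1  0.5 -0. ] dp [ 1.966 -0.107 -0.01 ] tw None
```

```bash
python3 -m handwheel '[{"dp":[0.3,0,0],"twist":-0.12,"hand":0.4},{"dp":[0.6,0,0],"twist":-0.12,"hand":0.4},{"dp":[0.9,-0.05,0],"twist":-0.12,"hand":0.4},{"dp":[1,-0.07,0],"twist":-0.12,"hand":0.4}]'
python3 -m handwheel '[{"dp":[0.3,0,0],"twist":0,"hand":0.4},{"dp":[0.6,0,0],"twist":0,"hand":0.4},{"dp":[0.9,0.0,0],"twist":0,"hand":0.4},{"dp":[1,0,0],"twist":0,"hand":0.4},{"dp":[1,0,0],"twist":0,"hand":0.4}]'
python3 - <<'E'
from h import *
plan([.4695,.262,.22],88.9)
c=env.get_calibration("wrist")
i=env.camera("wrist")[:,:,::-1].copy();cv2.imwrite("pics/w1.png",i)
for z in(.1135,.1305):
  for y in(.228,.262,.296): print(proj("wrist",[.4695,y,z],c))
E
```

```text
time_s: 1.6
ee_pos: [0.4603, 0.0184, 0.2479]
tcp_rot: [[0.017, 1.0, -0.001], [1.0, -0.017, 0.001], [0.001, -0.001, -1.0]]
contact_force: [0.1, -0.1, -0.3]
gripper_width: 0.034
time_s: 2.22
ee_pos: [0.4653, 0.216, 0.2478]
tcp_rot: [[0.018, 1.0, -0.001], [1.0, -0.018, -0.001], [-0.001, -0.001, -1.0]]
contact_force: [0.4, -0.4, -0.6]
gripper_width: 0.0341
t 2.23 pos [0.4653 0.216  0.2478] yaw 88.96 w 0.0341 F [ 0.4 -0.4 -0.6] dp [0.23  0.017 0.139] tw 0.002
[323.5 212.9]
[322.9 164. ]
[322.1 110.6]
[323.9 219.6]
[323.2 167.8]
[322.4 110.8]
```

View pics/w1.png

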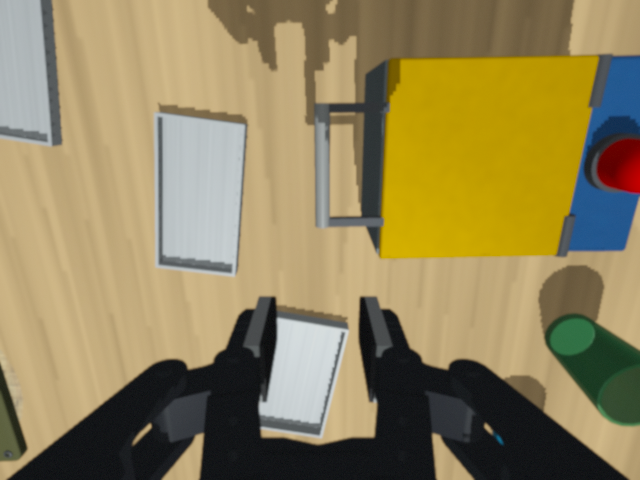

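The bar runs in the wrist view from (322,105) to (322,226), centred on (322,165), which matches my estimate to about a millimetre. I'll descend onto it.

```bash
python3 -m handwheel '[{"dp":[0.2,0.015,0.1],"twist":0,"hand":0.33},{"dp":[0.23,0.015,0.3],"twist":0,"hand":0.33},{"dp":[0.23,0.015,0.5],"twist":0,"hand":0.33},{"dp":[0.23,0.015,0.65],"twist":0,"hand":0.33},{"dp":[0.23,0.015,0.65],"twist":0,"hand":0.33},{"dp":[0.23,0.015,0.65],"twist":0,"hand":0.33}]'
python3 -m handwheel '[{"dp":[0,0,0],"twist":0,"hand":0},{"dp":[0,0,0],"twist":0,"hand":0},{"dp":[0,0,0],"twist":0,"hand":0},{"dp":[0,0,0],"twist":0,"hand":0}]' 30
python3 - <<'E'
from h import *
plan([.4695,.262,.118],88.9)
# arc in tool units from bar centre at shut
H=np.array([.6365,.1105]);p0=np.array([env.state()["ee_pos"][0],.118])
r=.17
for a in range(0,96,8):
    t=np.radians(a)+np.arctan2(.003,.17)+.03
    x,z=H[0]-r*np.cos(t),H[1]+r*np.sin(t)
    if a==0:x0,z0=x,z
    print(a,"dp y %.3f z %.3f"%((x-x0)/.2,-(z-z0)/.2))
E
```

```text
time_s: 3.02
ee_pos: [0.4706, 0.2603, 0.1193]
tcp_rot: [[0.023, 1.0, 0.001], [1.0, -0.023, 0.0], [0.0, 0.001, -1.0]]
contact_force: [-0.1, 0.3, 0.1]
gripper_width: 0.0283
time_s: 3.52
ee_pos: [0.469, 0.261, 0.1185]
tcp_rot: [[0.021, 1.0, -0.001], [1.0, -0.021, -0.0], [-0.0, -0.001, -1.0]]
contact_force: [-3.9, 0.1, 1.2]
gripper_width: 0.0088
t 3.52 pos [0.469  0.261  0.1185] yaw 88.82 w 0.0088 F [-3.9  0.1  1.2] dp [0.005 0.003 0.003] tw -0.003
0 dp y 0.000 z -0.000
8 dp y 0.014 z -0.118
16 dp y 0.044 z -0.232
24 dp y 0.090 z -0.342
32 dp y 0.150 z -0.444
40 dp y 0.225 z -0.536
48 dp y 0.311 z -0.618
56 dp y 0.408 z -0.686
64 dp y 0.513 z -0.740
72 dp y 0.625 z -0.780
80 dp y 0.741 z -0.803
88 dp y 0.860 z -0.809
```

```bash
python3 -m handwheel '[{"dp":[0,0.006,-0.06],"twist":0,"hand":0},{"dp":[0,0.014,-0.12],"twist":0,"hand":0},{"dp":[0,0.027,-0.175],"twist":0,"hand":0},{"dp":[0,0.044,-0.23],"twist":0,"hand":0},{"dp":[0,0.065,-0.29],"twist":0,"hand":0},{"dp":[0,0.09,-0.34],"twist":0,"hand":0}]' 30
python3 - <<'E'
from h import *
plan([.4695,.262,.118],88.9)
E
```

```text
time_s: 4.28
ee_pos: [0.4863, 0.2608, 0.1873]
tcp_rot: [[0.021, 1.0, -0.003], [1.0, -0.021, 0.0], [0.0, -0.003, -1.0]]
contact_force: [-6.7, 1.4, -1.2]
gripper_width: 0.0087
t 4.28 pos [0.4863 0.2608 0.1873] yaw 88.79 w 0.0087 F [-6.7  1.4 -1.2] dp [ 0.004 -0.083  0.347] tw -0.004
```

```bash
python3 -m handwheel '[{"dp":[0,0.06,-0.1],"twist":0,"hand":0},{"dp":[0,0.135,-0.195],"twist":0,"hand":0},{"dp":[0,0.22,-0.275],"twist":0,"hand":0},{"dp":[0,0.32,-0.345],"twist":0,"hand":0},{"dp":[0,0.42,-0.4],"twist":0,"hand":0},{"dp":[0,0.535,-0.44],"twist":0,"hand":0},{"dp":[0,0.65,-0.46],"twist":0,"hand":0},{"dp":[0,0.72,-0.465],"twist":0,"hand":0}]' 30
python3 - <<'E'
from h import *
plan([.6365,.26,.29],88.9)
E
```

```text
time_s: 5.28
ee_pos: [0.6342, 0.2589, 0.283]
tcp_rot: [[0.021, 1.0, 0.006], [1.0, -0.021, 0.003], [0.004, 0.006, -1.0]]
contact_force: [-3.0, 3.8, 5.1]
gripper_width: 0.009
t 5.28 pos [0.6342 0.2589 0.283 ] yaw 88.8 w 0.009 F [-3.   3.8  5.1] dp [ 0.006  0.012 -0.035] tw -0.003
```

```bash
python3 -m handwheel '[{"dp":[0,0.06,0],"twist":0,"hand":0},{"dp":[0,0.11,0.005],"twist":0,"hand":0},{"dp":[0,0.11,0.005],"twist":0,"hand":0},{"dp":[0,0.11,0.005],"twist":0,"hand":0.33},{"dp":[0,0.11,0.005],"twist":0,"hand":0.33},{"dp":[0,0.11,-0.1],"twist":0,"hand":0.33},{"dp":[0,0.11,-0.25],"twist":0,"hand":0.33},{"dp":[0,-0.1,-0.3],"twist":0,"hand":0.33}]' 30
python3 - <<'E'
from h import *
plan([.505,.23,.33],88.9)
E
```

```text
time_s: 6.28
ee_pos: [0.6142, 0.2576, 0.3401]
tcp_rot: [[0.023, 1.0, 0.004], [1.0, -0.023, -0.0], [0.0, 0.004, -1.0]]
contact_force: [-0.9, 0.5, -0.2]
gripper_width: 0.0285
t 6.28 pos [0.6142 0.2576 0.3401] yaw 88.68 w 0.0285 F [-0.9  0.5 -0.2] dp [-0.15  -0.543  0.049] tw -0.007
```

```bash
python3 -m handwheel '[{"dp":[-0.07,-0.2,0],"twist":0,"hand":0.33},{"dp":[-0.2,-0.4,0.05],"twist":0,"hand":0.45},{"dp":[-0.3,-0.5,0.2],"twist":0,"hand":0.45},{"dp":[-0.3,-0.5,0.2],"twist":0,"hand":0.45},{"dp":[-0.3,-0.5,0.2],"twist":0,"hand":0.45}]' 30
python3 - <<'E'
from h import *
plan([.571,.2605,.2],88.9)
c=env.get_calibration("wrist")
i=env.camera("wrist")[:,:,::-1].copy();cv2.imwrite("pics/w2.png",i)
B=np.array([.571,.2605]);a=np.radians(-1.1);R=np.array([[np.cos(a),-np.sin(a)],[np.sin(a),np.cos(a)]])
for x in(-.007,.007):
  for y in(-.056,.056): print(proj("wrist",[*(B+R@[x,y]),.095],c))
E
```

```text
time_s: 6.9
ee_pos: [0.5115, 0.2004, 0.3]
tcp_rot: [[0.021, 1.0, 0.002], [1.0, -0.021, 0.0], [0.0, 0.002, -1.0]]
contact_force: [0.3, 0.2, -0.2]
gripper_width: 0.0383
t 6.9 pos [0.5115 0.2004 0.3   ] yaw 88.77 w 0.0383 F [ 0.3  0.2 -0.2] dp [0.306 0.29  0.501] tw -0.004
[375.4 199.7]
[382.3  59.7]
[391.3 199.6]
[400.2  59.5]
```

View pics/w2.png

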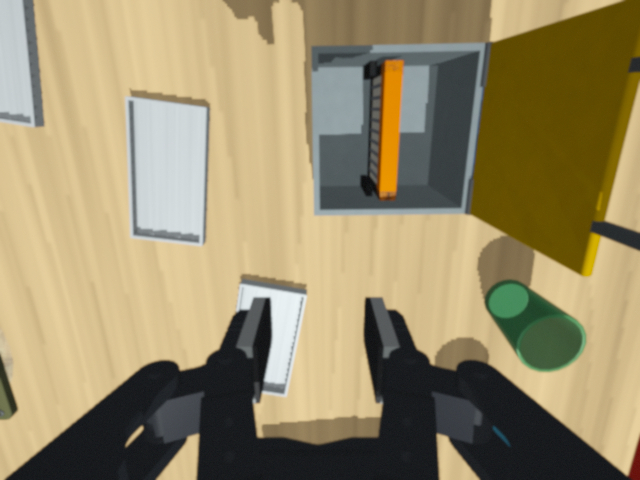

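The flap stands open. The orange strip runs from (393,60) to (388,198), which puts the plate at x≈0.574, y≈0.2605. Next I'll move above it and down.

```bash
python3 -m handwheel '[{"dp":[0.2,0.2,0],"twist":0,"hand":0.45},{"dp":[0.307,0.305,0.2],"twist":0,"hand":0.45},{"dp":[0.307,0.305,0.5],"twist":0,"hand":0.45},{"dp":[0.307,0.305,0.7],"twist":0,"hand":0.45},{"dp":[0.307,0.305,0.7],"twist":0,"hand":0.45}]' 30
python3 - <<'E'
from h import *
plan([.574,.2605,.074],89.5)
E
```

```text
time_s: 7.58
ee_pos: [0.5718, 0.2604, 0.1561]
tcp_rot: [[0.02, 1.0, -0.006], [1.0, -0.02, -0.002], [-0.002, -0.006, -1.0]]
contact_force: [-0.1, 0.1, 0.3]
gripper_width: 0.0383
t 7.58 pos [0.5718 0.2604 0.1561] yaw 88.83 w 0.0383 F [-0.1  0.1  0.3] dp [0.002 0.013 0.41 ] tw -0.022
```

```bash
python3 -m handwheel '[{"dp":[0,0.005,0.12],"twist":-0.02,"hand":0.45},{"dp":[0,0.005,0.24],"twist":-0.02,"hand":0.45},{"dp":[0,0.005,0.36],"twist":-0.02,"hand":0.45},{"dp":[0,0.005,0.42],"twist":-0.02,"hand":0.45},{"dp":[0,0.005,0.42],"twist":-0.02,"hand":0.45},{"dp":[0,0.005,0.42],"twist":-0.02,"hand":0.45}]' 30
python3 -c "
from h import *
plan([.574,.2605,.074],89.5)"
python3 -m handwheel '[{"dp":[0,0,0],"twist":0,"hand":0},{"dp":[0,0,0],"twist":0,"hand":0},{"dp":[0,0,0],"twist":0,"hand":0},{"dp":[0,0,0],"twist":0,"hand":0},{"dp":[0,0,-0.05],"twist":0,"hand":0},{"dp":[0,0,-0.1],"twist":0,"hand":0}]' 40
```

```text
time_s: 8.32
ee_pos: [0.575, 0.2609, 0.0769]
tcp_rot: [[0.01, 1.0, 0.003], [1.0, -0.01, 0.001], [0.001, 0.003, -1.0]]
contact_force: [0.6, -0.4, -0.6]
gripper_width: 0.0386
t 8.32 pos [0.575  0.2609 0.0769] yaw 89.4 w 0.0386 F [ 0.6 -0.4 -0.6] dp [-0.002 -0.005  0.014] tw -0.003
time_s: 9.07
ee_pos: [0.5732, 0.2602, 0.0954]
tcp_rot: [[0.01, 1.0, -0.001], [1.0, -0.01, -0.0], [-0.0, -0.001, -1.0]]
contact_force: [0.2, 0.6, -1.2]
gripper_width: 0.0134
```

```bash
python3 -m handwheel '[{"dp":[0,0,-0.12],"twist":0,"hand":0},{"dp":[0,0,-0.24],"twist":0,"hand":0},{"dp":[0,0,-0.36],"twist":0,"hand":0},{"dp":[0,0,-0.48],"twist":0,"hand":0},{"dp":[0,0,-0.6],"twist":0,"hand":0},{"dp":[0,0,-0.72],"twist":0,"hand":0},{"dp":[0,0,-0.75],"twist":0,"hand":0},{"dp":[0,0,-0.75],"twist":0,"hand":0}]'
python3 -c "
from h import *
plan([.44,.0077,.23],78.6)"
```

```text
time_s: 10.07
ee_pos: [0.5735, 0.2603, 0.2454]
tcp_rot: [[0.011, 1.0, 0.0], [1.0, -0.011, 0.0], [0.0, 0.0, -1.0]]
contact_force: [0.8, 0.7, -0.5]
gripper_width: 0.0135
t 10.07 pos [0.5735 0.2603 0.2454] yaw 89.4 w 0.0135 F [ 0.8  0.7 -0.5] dp [-1.27  -0.654  0.077] tw 0.36
```

```bash
python3 -m handwheel '[{"dp":[-0.12,-0.1,0],"twist":0,"hand":0},{"dp":[-0.25,-0.2,0],"twist":0.05,"hand":0},{"dp":[-0.4,-0.3,0],"twist":0.1,"hand":0},{"dp":[-0.55,-0.4,0],"twist":0.15,"hand":0},{"dp":[-0.7,-0.5,0],"twist":0.22,"hand":0},{"dp":[-0.85,-0.6,0],"twist":0.3,"hand":0},{"dp":[-0.95,-0.65,0],"twist":0.36,"hand":0},{"dp":[-1,-0.655,0],"twist":0.36,"hand":0}]'
python3 -c "
from h import *
plan([.44,.0077,.131],78.6)"
```

```text
time_s: 11.08
ee_pos: [0.4389, 0.0609, 0.2443]
tcp_rot: [[0.198, 0.98, -0.003], [0.98, -0.198, -0.0], [-0.001, -0.003, -1.0]]
contact_force: [0.2, 0.3, -1.3]
gripper_width: 0.0134
t 11.07 pos [0.4389 0.0609 0.2443] yaw 78.56 w 0.0134 F [ 0.2  0.3 -1.3] dp [-0.259  0.06   0.566] tw -0.001
```

```bash
python3 -m handwheel '[{"dp":[-0.13,0.03,0.05],"twist":0,"hand":0},{"dp":[-0.26,0.06,0.15],"twist":0,"hand":0},{"dp":[-0.26,0.06,0.27],"twist":0,"hand":0},{"dp":[-0.26,0.06,0.39],"twist":0,"hand":0},{"dp":[-0.26,0.06,0.5],"twist":0,"hand":0},{"dp":[-0.26,0.06,0.565],"twist":0,"hand":0},{"dp":[-0.26,0.06,0.565],"twist":0,"hand":0},{"dp":[-0.26,0.06,0.565],"twist":0,"hand":0}]'
python3 - <<'E'
from h import *
plan([.44,.0077,.131],78.6)
a=env.camera("side");b=env.camera("wrist")
cv2.imwrite("pics/f1.png",cv2.hconcat([cv2.resize(a[80:480,180:580],(400,400)),cv2.resize(b,(400,400))])[:,:,::-1])
for z in(.06,.15):
  for y in(-.056,.056):
    t=np.radians(-11.4);print(proj("side",[.44-np.sin(t)*y,.0077+np.cos(t)*y,z])-[180,80])
E
```

```text
time_s: 12.08
ee_pos: [0.4428, 0.0085, 0.1327]
tcp_rot: [[0.197, 0.98, 0.001], [0.98, -0.197, -0.0], [0.0, 0.001, -1.0]]
contact_force: [-0.1, 0.6, -0.5]
gripper_width: 0.0137
t 12.07 pos [0.4428 0.0085 0.1327] yaw 78.62 w 0.0137 F [-0.1  0.6 -0.5] dp [-0.006 -0.013  0.009] tw 0.001
[119.4 219.3]
[126.8 181.1]
[117.1 184.9]
[125.1 147.4]
```

View pics/f1.png

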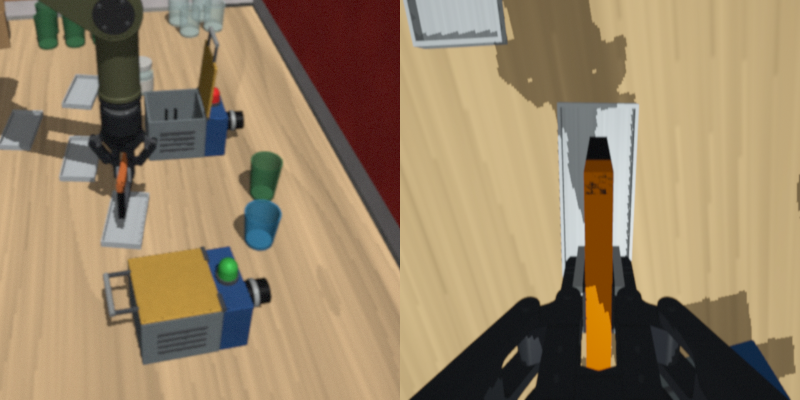

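The plate hangs upright over the tray and lined up with it. In the side crop its near lower corner is at about (122,222), predicted (119,219). The flap of unit A stands open, unit B is shut and the tumblers are untouched, so I'll hand in.

```bash
python3 -m handwheel '[{"dp":[0,0,0],"twist":0,"hand":0},{"dp":[0,0,0],"twist":0,"hand":0},{"dp":[0,0,0],"twist":0,"hand":0},{"dp":[0,0,0],"twist":0,"hand":0}]'; python3 -c "
from rig import env
print(env.close_job())"
```

```text
time_s: 12.68
ee_pos: [0.442, 0.0084, 0.1324]
tcp_rot: [[0.198, 0.98, 0.0], [0.98, -0.198, -0.0], [0.0, 0.0, -1.0]]
contact_force: [-0.4, 0.3, -0.9]
gripper_width: 0.0135
the job is handed in; nothing more can be done
None
```

The job is handed in at about 12.7 s. The red lamp was on the left unit (box_a). I lifted its flap by the bar to just past upright and left it open, then drew the filter plate straight up. I'm now holding it over the rightmost tray.

**Last checks:**
- **Position:** the gripper is about 2 mm from the measured tray centre. The plate's lower edge is about 60 mm above the bench, worked out from the grip height rather than measured directly.
- **Alignment:** the gripper's angle is within about 0.1° of the tray's, and the wrist view shows the plate running along it.
- **Grip:** the opening is 13.5 mm on the 14 mm plate, steady, with under about 1 N of outside force.
- **Rest of the scene:** the final side view shows the box_a flap open, the green-lamp unit shut and the tumblers standing. The jar is mostly hidden behind the arm in that view; the arm was never near it.

The plate's corner in the side view was about 4 pixels from where I predicted it, and no check failed. The system reports no verdict.

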